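# Close up two rows of coin boxes in a cabinet tray

### The job

In the shallow wooden coin tray, the row of five small boxes and the row of three large boxes have slipped back from the tray's front, the end with the two brass knobs. With the fingertips, push each row along its own lane as one closed train, gently and slowly at the last, until it is fully home against the front with no gaps, so that there is room behind it for new boxes. Only push: do not lift or tip any box, let no row come apart on the way, and leave the third row and everything else on the table alone.

Things in the scene. Friction and masses are not known exactly. Their poses are not given: they have to be found in the camera images.
- tray: Wooden tray 188 x 422 mm, fixed. Origin: its middle, at table height. Own +y: along the lanes to the front, an end wall 28 mm high (inner face at own y = 198 mm) with two brass knobs outside, rigid. Lanes: 396 mm long, 48 wide, centre lines at own x = -58, 0, 58 mm, felt floor 8 mm above the table. Dividers, side and rear walls reach only 16 mm above the table; boxes stand 14 mm proud of them.
- strip_five: Blue felt strip, the floor of the lane with the five small boxes (which lane it is differs from start to start). Fixed, 2 mm thick; origin: middle of the lane, at the strip's underside 6 mm above the table; axes parallel to the tray's, +y to the front, whose inner face is 198 mm from this origin.
- strip_three: Blue felt strip, the floor of the lane with the three large boxes (which lane it is differs from start to start). Fixed, 2 mm thick; origin: middle of the lane, at the strip's underside 6 mm above the table; axes parallel to the tray's, +y to the front, whose inner face is 198 mm from this origin.
- strip_full: Blue felt strip, the floor of the lane with the two boxes that are already home (which lane it is differs from start to start). Fixed, 2 mm thick; origin: middle of the lane, at the strip's underside 6 mm above the table; axes parallel to the tray's, +y to the front, whose inner face is 198 mm from this origin.
- small1: Small coin box no. 1 of 5, counted from the tray's front: off-white card filled with grey foam and a coin, 44 mm (across the lane, x) by 44 mm (along it, y) by 22 mm high, about 45 g, loose. Origin: centre of its underside (8 mm above the table). The five stand touching in one lane, the row 50 to 100 mm short of the front.
- small2: Small coin box no. 2 of 5, counted from the tray's front: off-white card filled with grey foam and a coin, 44 mm (across the lane, x) by 44 mm (along it, y) by 22 mm high, about 45 g, loose. Origin: centre of its underside (8 mm above the table). The five stand touching in one lane, the row 50 to 100 mm short of the front.
- small3: Small coin box no. 3 of 5, counted from the tray's front: off-white card filled with grey foam and a coin, 44 mm (across the lane, x) by 44 mm (along it, y) by 22 mm high, about 45 g, loose. Origin: centre of its underside (8 mm above the table). The five stand touching in one lane, the row 50 to 100 mm short of the front.
- small4: Small coin box no. 4 of 5, counted from the tray's front: off-white card filled with grey foam and a coin, 44 mm (across the lane, x) by 44 mm (along it, y) by 22 mm high, about 45 g, loose. Origin: centre of its underside (8 mm above the table). The five stand touching in one lane, the row 50 to 100 mm short of the front.
- small5: Small coin box no. 5 of 5, counted from the tray's front: off-white card filled with grey foam and a coin, 44 mm (across the lane, x) by 44 mm (along it, y) by 22 mm high, about 45 g, loose. Origin: centre of its underside (8 mm above the table). The five stand touching in one lane, the row 50 to 100 mm short of the front.
- large1: Large coin box no. 1 of 3, counted from the front: as the small ones but 44 mm (x) by 60 mm along the lane (y) by 22 mm high, about 80 g, loose. Origin: centre of its underside. The three stand touching in another lane, the row 50 to 120 mm short of the front.
- large2: Large coin box no. 2 of 3, counted from the front: as the small ones but 44 mm (x) by 60 mm along the lane (y) by 22 mm high, about 80 g, loose. Origin: centre of its underside. The three stand touching in another lane, the row 50 to 120 mm short of the front.
- large3: Large coin box no. 3 of 3, counted from the front: as the small ones but 44 mm (x) by 60 mm along the lane (y) by 22 mm high, about 80 g, loose. Origin: centre of its underside. The three stand touching in another lane, the row 50 to 120 mm short of the front.
- kept1: Coin box of the small size (44 x 44 x 22 mm), no. 1 of 2 from the front in the third lane, already against the front; loose, to be left alone. Origin: centre of its underside.
- kept2: Coin box of the small size (44 x 44 x 22 mm), no. 2 of 2 from the front in the third lane, already against the front; loose, to be left alone. Origin: centre of its underside.
- foam: White foam block 45 x 32 x 50 mm high on the mat, left of the tray; loose, leave alone. Origin: centre of its underside.
- loupe: Black stand loupe, 37 mm across, 38 mm high, on the mat beyond the tray; loose, leave alone. Origin: centre of its underside.
- weight: Brass check weight with a knob, 30 mm across, 47 mm high, right of the tray; loose, leave alone. Origin: centre of its underside.
- caliper: Steel caliper, 150 mm long (own x), 12 mm high, lying right of the tray; loose, leave alone. Origin: on the beam's middle, at table height.
There are look-alikes about, which are no part of the job. What is shaped like the small1 but pink is not meant. Leave any green look-alike of the small5 alone.

How it is judged:
At the end, for the whole second after the job is handed in: Every small and large box lies flat and still in its own lane (4 mm of its centre line), within 4 mm of its place in a closed row touching the tray's front. The third lane's boxes are within 5 mm, the foam, loupe, weight and caliper within 12 mm of their starts (y of small1 in the frame of strip_five above 0.172 m and x of small1 in the frame of strip_five between -0.004 and 0.004 m and height (world z) of each of small1, small2, small3, small4, small5, large1, large2, large3 below 0.011 m and angle between each of small1, small2, small3, small4, small5, large1, large2, large3's own z axis and vertical below 0.08 rad and linear speed of each of small1, small2, small3, small4, small5, large1, large2, large3 below 0.01 m/s and y of small2 in the frame of strip_five above 0.128 m and x of small2 in the frame of strip_five between -0.004 and 0.004 m and y of small3 in the frame of strip_five above 0.084 m and x of small3 in the frame of strip_five between -0.004 and 0.004 m and y of small4 in the frame of strip_five above 0.04 m and x of small4 in the frame of strip_five between -0.004 and 0.004 m and y of small5 in the frame of strip_five above -0.004 m and x of small5 in the frame of strip_five between -0.004 and 0.004 m and y of large1 in the frame of strip_three above 0.164 m and x of large1 in the frame of strip_three between -0.004 and 0.004 m and y of large2 in the frame of strip_three above 0.104 m and x of large2 in the frame of strip_three between -0.004 and 0.004 m and y of large3 in the frame of strip_three above 0.044 m and x of large3 in the frame of strip_three between -0.004 and 0.004 m and distance of each of kept1, kept2 from where it was at the start of the episode below 0.005 m and distance of each of foam, loupe, weight, caliper from where it was at the start of the episode below 0.012 m).
It fails at once if a coin box is lifted or tipped (height (world z) of any of small1, small2, small3, small4, small5, large1, large2, large3, kept1, kept2 above 0.016 m or angle between any of small1, small2, small3, small4, small5, large1, large2, large3, kept1, kept2's own z axis and vertical above 0.25 rad).
It fails at once if a row comes apart: a gap of more than 10 mm opens between two neighbours of one row (distance between small1 and small2 above 0.054 m or distance between small2 and small3 above 0.054 m or distance between small3 and small4 above 0.054 m or distance between small4 and small5 above 0.054 m or distance between large1 and large2 above 0.07 m or distance between large2 and large3 above 0.07 m).
It fails at once if a row is rammed or pressed hard against the tray's front (contact peak above 120 N; meeting it at 50 mm/s gives about 70 N) (contact force between any of small1, large1 and tray above 120 N).
It fails at once if the boxes that are already home are moved by more than 6 mm (distance of any of kept1, kept2 from where it was at the start of the episode above 0.006 m).
It fails at once if the foam block, loupe, weight or caliper is moved by more than 15 mm (distance of any of foam, loupe, weight, caliper from where it was at the start of the episode above 0.015 m).
It also fails if it takes over 48 s, if anything falls off the work surface, if the arm or the gripper's body presses on something with over 40 N, if the wrist force passes 120 N, or if a joint passes its speed limit or range.

### The arm

A 6-joint arm with a two-finger parallel gripper is mounted at the origin on the work surface. World frame = base frame: x ahead of the robot, y to its left, z up, the work surface at z = 0. Lengths are in m, angles in rad, forces in N, time in s.
With the tool pointing down it reaches from about 0.35 to 0.775 m from the base axis. Payload 7.3 kg.
Tool frame: the origin (TCP) lies on the centre line of the jaws, within the pads' length; the fingertips stand 11 mm ahead of it and the grasp point (between the pads) lies 8 mm behind it; z points along the fingers, y is the direction in which the jaws open and shut (so a half turn about z gives the same grasp; the last joint's range is limited). The gripper opens to 92 mm and grips with 3 to 60 N. Pads are 19 mm wide; open, the fingers measure 130 mm over their backs; the gripper's body (75 mm by 190 mm) begins 47 mm behind the grasp point.
Start: joints at [-1.363, 0.342, 1.524, -0, 1.275, -0.146], TCP at [0.182, -0.492, 0.238] pointing down, gripper open.
Joint ranges: [-2.53, 2.53], [-0.77, 2.02], [0.04, 2.7], [-1, 4.14], [0.28, 2.66], [-3.11, 3.11]. Speed limits (rad/s): [2.57, 2.57, 3.14, 3.14, 3.14, 3.14].

### API

Orientations are given as [roll, pitch, yaw] about the fixed x, y, z axes, in that order (R = Rz(yaw) Ry(pitch) Rx(roll)).
In Python, from cell import robot gives the robot as it stands.
- The arm moves only by the tool jog_arm, never from a script. Its argument "deltas" is one flat list of numbers, 6 for each row, row after row: the shift along the world's x, y, z in units of 0.1 m (1.0 is 0.1 m), then the turn, a rotation vector about the world's x, y, z in units of 90 degrees (1.0 is 90 degrees). A call has 1 to 5 rows; each row is the pose to reach, as a shift and turn from the pose commanded when the call began; what a row does not reach only later rows make up. A row lasts 1/12 s, in which the tool goes at most 41.7 mm and 7.16 degrees, less where a joint would pass 70% of its speed; a pose out of reach is approached as far as the arm can. A call with a number of a shift or a turn outside -1 to 1 is refused whole. A call with a gripper value outside its range is refused whole. "claw" is the opening, from 0 (shut) to 1 (fully open), set as the call begins (left out, the last holds). The fingers move at their own pace and stop on an object; "newtons" is the grip in N (left out, the last holds). Time passes only in rows, so rows that repeat a pose let the fingers close. It gives the time, the measured TCP pose, the force and the opening at its end, in the units of the state.
- robot.observe(): the state, without advancing time (a new reading comes with each control period).
- robot.read_camera(name): name is "side" or "top" or "wrist"; returns the picture (400x640x3 uint8, red, green, blue); there is no depth.
- robot.camera_params(name): a dict with "fx", "fy", "cx", "cy" (pixels), "R" (3x3) and "t" (3): a world point X has camera coordinates R X + t. Camera axes: x right, y down, z forward; pixel columns grow to the right and rows downward; lengths in m; the calibration is good to about 2 mm. A picture is of the moment at which its call begins: read the wrist's pose just before it. camera_params takes no time and is no camera call; for the wrist camera it gives the pose at the moment of the call.
- robot.hand_in(): hands the job in, once; it reports no verdict.
The state is a dict: "time": time; "qpos": joint angles; "qvel": joint speeds; "joint_efforts": joint torques, N m; "tool_pos": TCP position; "tool_rot": TCP orientation; "contact_force": force on the tool from outside, world axes, zero at the start; "torque": the same for the moment, N m; "opening": finger opening in m.
Only numpy, scipy, OpenCV 4.12 (cv2) and the standard library are available. Lean on these libraries where they do the work, as an engineer would, in place of code of your own. Each camera call takes 0.05 s, during which the arm holds its last target. There are 200 camera calls.

## Working session

There is one attempt and no reset: what is moved stays moved. The work goes in short steps, Python scripts to look and compute and a tool call to move; the robot and the scene stay as the last step left them, time stands still between calls to the robot, and variables do not carry over. Pictures are saved under pics/ and viewed, about 8 in all and at most 12, crops included, and the job is handed in when it is done.

Besides the shell and the picture viewer there is one more tool, called as a command line: name --argument value ..., lists and objects as JSON in quotes. jog_arm: Moves the arm, as the interface text tells. Its arguments: {"type":"object","properties":{"deltas":{"type":"array","items":{"type":"number"}},"claw":{"type":"number"},"newtons":{"type":"number"}},"required":["deltas"]}

```bash
mkdir -p pics
python3 - <<'E'
from cell import robot
import cv2,numpy as np
for n in("top","side"):
    cv2.imwrite(f"pics/{n}0.png",robot.read_camera(n)[:,:,::-1])
    p=robot.camera_params(n);print(n,{k:np.round(v,4).tolist() for k,v in p.items()})
print(robot.observe())
E
```

```text
top {'fx': 378.5233, 'fy': 378.5233, 'cx': 324.7526, 'cy': 196.992, 'R': [[0.0187, -0.9997, 0.0163], [-0.988, -0.021, -0.1533], [0.1536, -0.0132, -0.988]], 't': [-0.0439, 0.5622, 0.9009]}
side {'fx': 381.6988, 'fy': 381.6988, 'cx': 318.47, 'cy': 195.1916, 'R': [[0.9992, -0.0362, 0.0177], [-0.0099, -0.6459, -0.7634], [0.0391, 0.7626, -0.6457]], 't': [-0.5584, 0.0208, 1.121]}
{'time': 0.1, 'qpos': array([-1.36302719e+00,  3.42655633e-01,  1.52488442e+00, -2.27313838e-05,
        1.27536327e+00, -1.45989788e-01]), 'qvel': array([ 0.00068403, -0.00064189, -0.00205914,  0.00010831,  0.0002457 ,
       -0.00221019]), 'joint_efforts': array([ 9.64978717e-04, -4.32006598e+01, -2.44693154e+01,  7.18473201e-02,
        5.25663374e-02, -6.28072894e-05]), 'tool_pos': array([ 0.18182647, -0.49216558,  0.23712603]), 'tool_rot': array([-3.14029277e+00, -1.69158288e-04,  3.53765443e-01]), 'contact_force': array([ 0.10466352, -0.19034576, -0.08642295]), 'torque': array([-0.01266843, -0.01032097,  0.01263932]), 'opening': 0.09185922593020464}
```

View pics/top0.png

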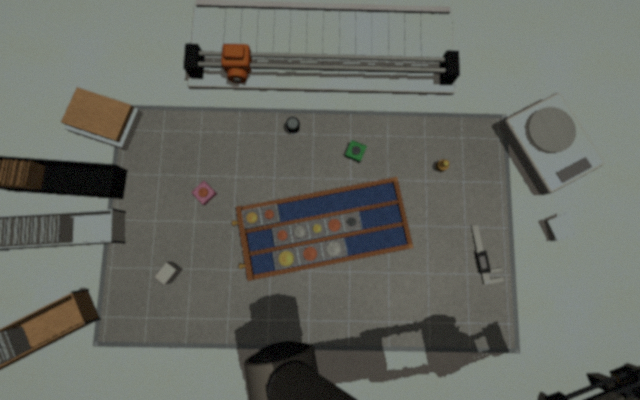

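View pics/side0.png

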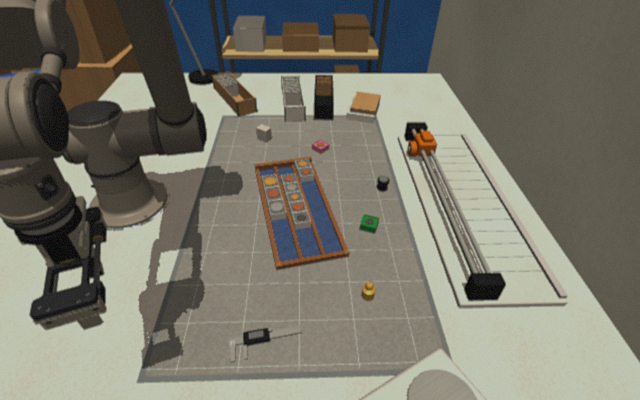

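The front, with the brass knobs, is on the left in the top view near (236,223) and (242,265). The kept pair is in the far lane, the five small boxes in the middle lane and the three large ones in the near lane. I'll zoom in to get the corners.

Run:
```python
import cv2
im=cv2.imread("pics/top0.png")[170:290,225:425]
im=cv2.convertScaleAbs(im,alpha=1.5)
cv2.imwrite("pics/crop0.png",cv2.resize(im,None,fx=4,fy=4,interpolation=cv2.INTER_CUBIC))
```

```text
(no output)
```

View pics/crop0.png

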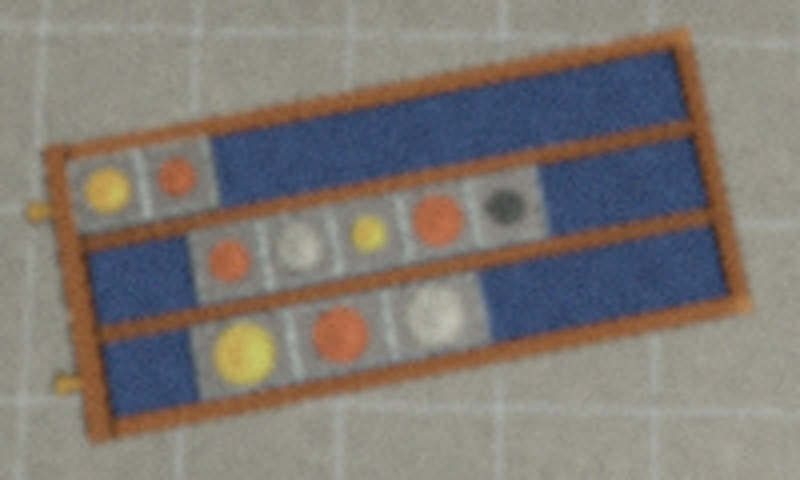

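```bash
cat > h.py <<'E'
import numpy as np
from cell import robot
def ray(cam,uv,z,p=None):
    p=p or robot.camera_params(cam); R,t=np.array(p["R"]),np.array(p["t"])
    c=-R.T@t; d=R.T@np.array([(uv[0]-p["cx"])/p["fx"],(uv[1]-p["cy"])/p["fy"],1])
    return (c+d*(z-c[2])/d[2])[:2]
def rot(a): return np.array([[np.cos(a),-np.sin(a)],[np.sin(a),np.cos(a)]])
E
python3 - <<'E'
from h import *
from scipy.optimize import least_squares
f=lambda u,v:(225+(u-1.5)/4,170+(v-1.5)/4)
own=np.array([[94,-211],[-94,-211],[94,211],[-94,211]])/1e3
W=np.array([ray("top",f(*p),z) for p,z in(((690,28),.016),((750,305),.016),((44,148),.028),((92,440),.028))])
s=least_squares(lambda q:((rot(q[2])@own.T).T+q[:2]-W).ravel(),[.5,0,0]);q=s.x
print("tray",q,"res mm",(s.fun*1e3).round(1))
L=lambda w:(rot(q[2]).T@(w-q[:2])*1e3).round(1)
for n,p in dict(s5a=(540,167),s5b=(549,237),s1a=(190,236),s1b=(200,305),l3a=(480,272),l3b=(492,340),l1a=(192,325),l1b=(203,400)).items(): print(n,L(ray("top",f(*p),.03)))
E
```

```text
tray [ 0.49116876 -0.03334206  0.2136098 ] res mm [ 2.9  0.5 -2.9 -3.2  2.2  1.7 -2.3  0.9]
s5a [ 19.5 -94.4]
s5b [-24.7 -90.8]
s1a [ 19.1 129.1]
s1b [-24.1 130.5]
l3a [-37.7 -44. ]
l3b [-80.2 -42.8]
l1a [-35.3 137.4]
l1b [-81.4 138.7]
```

Run:
```python
from h import *
q=[.49117,-.03334,.2136]
for n,p in dict(A0=(0,-130),A1=(0,-32),B0=(-58,-80),B1=(-58,8)).items(): print(n,(rot(q[2])@(np.array(p)/1e3)+q[:2]).round(4))
```

```text
A0 [ 0.5187 -0.1604]
A1 [ 0.498  -0.0646]
B0 [ 0.4514 -0.1238]
B1 [ 0.4328 -0.0378]
```

jog_arm --deltas '[0.3,0.25,0,0,0,0.075,0.6,0.5,0,0,0,0.15,0.9,0.75,0,0,0,0.225,1,1,0,0,0,0.3,1,1,0,0,0,0.35]' --claw 0 --newtons 20

```text
time: 0.52
tool_pos: [0.2838, -0.3881, 0.2374]
tool_rot: [-3.14, -0.003, 0.914]
contact_force: [0.1, -0.7, 0.2]
opening: 0.0628
```

jog_arm --deltas '[0.25,0.25,0,0,0,0.075,0.5,0.5,0,0,0,0.15,0.75,0.75,0,0,0,0.225,1,1,0,0,0,0.3,1,1,0,0,0,0.35]'

```text
time: 0.93
tool_pos: [0.3849, -0.2883, 0.2375]
tool_rot: [3.141, -0.002, 1.464]
contact_force: [-0.8, -0.0, 0.1]
opening: 0.0299
```

jog_arm --deltas '[0.25,0.25,0,0,0,0.07,0.5,0.5,0,0,0,0.14,0.75,0.75,-0.2,0,0,0.21,1,1,-0.3,0,0,0.21,1,1,-0.3,0,0,0.21]'

```text
time: 1.35
tool_pos: [0.4839, -0.1877, 0.2052]
tool_rot: [-3.14, -0.004, 1.788]
contact_force: [-2.0, -0.3, -0.6]
opening: 0.001
```

jog_arm --deltas '[0.17,0.13,-0.2,0,0,0,0.35,0.27,-0.4,0,0,0,0.35,0.27,-0.5,0,0,0,0.35,0.27,-0.5,0,0,0]'

```text
time: 1.68
tool_pos: [0.5156, -0.1644, 0.155]
tool_rot: [-3.137, -0.003, 1.785]
contact_force: [-0.7, 0.5, -0.2]
opening: 0.0006
```

Run:
```python
from h import *
import cv2,json
s=robot.observe();p=robot.camera_params("wrist");im=robot.read_camera("wrist")
json.dump({k:np.array(v).tolist() for k,v in p.items()},open("w1.json","w"))
print(s["time"],s["tool_pos"].round(4),s["tool_rot"].round(4))
cv2.imwrite("pics/w1.png",cv2.convertScaleAbs(im[:,:,::-1],alpha=1.4))
```

```text
1.6833 [ 0.5156 -0.1644  0.155 ] [-3.137  -0.0033  1.7849]
```

View pics/w1.png

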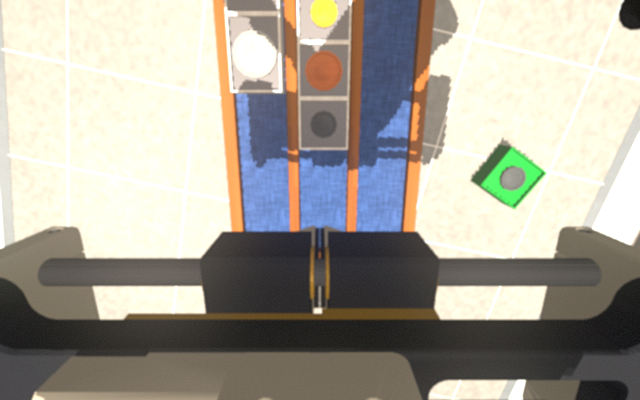

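The wrist view shows the middle lane centred at about u=323. The rear edge of small5 is at v≈150 and the rear edge of large3 at v≈93, with the fingertips at (320,~250–310).

Run:
```python
from h import *
import json
p=json.load(open("w1.json"));q=[.49117,-.03334,.2136]
L=lambda uv,z:(rot(q[2]).T@(ray(0,uv,z,p)-q[:2])*1e3).round(1)
for n,uv,z in(("rimLt",(216,2),.016),("rimLb",(231,228),.016),("rimRt",(434,2),.016),("rimRb",(415,228),.016),("s5a",(299,150),.03),("s5b",(348,150),.03),("l3a",(230,93),.03),("l3b",(283,93),.03)): print(n,L(uv,z))
```

```text
rimLt [-92.5  29.9]
rimLb [ -95.2 -173.7]
rimRt [91.1 30. ]
rimRb [  92.6 -172.9]
s5a [-23.4 -92.5]
s5b [ 20.9 -92.4]
l3a [-82.2 -43.7]
l3b [-36.4 -43.7]
```

jog_arm --deltas '[0.02,0,-0.3,0,0,0,0.02,0,-0.6,0,0,0,0.02,0,-0.9,0,0,0,0.02,0,-1,0,0,0,0.02,0,-1,0,0,0]'

```text
time: 2.15
tool_pos: [0.5173, -0.1658, 0.0564]
tool_rot: [-3.138, -0.002, 1.782]
contact_force: [-0.3, 0.3, 0.3]
opening: 0.0004
```

jog_arm --deltas '[0,0,-0.15,0,0,0,0,0,-0.25,0,0,0,0,0,-0.25,0,0,0,0,0,-0.25,0,0,0]'

```text
time: 2.48
tool_pos: [0.5192, -0.1659, 0.0337]
tool_rot: [3.141, 0.001, 1.783]
contact_force: [0.5, 0.2, 0.6]
opening: 0.0005
```

jog_arm --deltas '[-0.021,0.098,-0.03,0,0,0,-0.042,0.195,-0.03,0,0,0,-0.053,0.244,-0.03,0,0,0,-0.057,0.264,-0.03,0,0,0,-0.057,0.264,-0.03,0,0,0]'

```text
time: 2.9
tool_pos: [0.5132, -0.1382, 0.0301]
tool_rot: [3.141, 0.0, 1.785]
contact_force: [0.5, -0.1, 0.1]
opening: 0.0006
```

jog_arm --deltas '[-0.004,0.02,0,0,0,0,-0.008,0.039,0,0,0,0,-0.013,0.059,0,0,0,0,-0.017,0.078,0,0,0,0,-0.021,0.098,0,0,0,0]'

```text
time: 3.32
tool_pos: [0.5113, -0.1295, 0.0298]
tool_rot: [3.141, 0.001, 1.783]
contact_force: [0.8, -1.5, -0.0]
opening: 0.0005
```

jog_arm --deltas '[-0.006,0.029,0,0,0,0,-0.013,0.059,0,0,0,0,-0.019,0.088,0,0,0,0,-0.025,0.117,0,0,0,0,-0.032,0.147,0,0,0,0]'

```text
time: 3.73
tool_pos: [0.508, -0.1144, 0.0298]
tool_rot: [3.141, 0.0, 1.783]
contact_force: [0.7, -1.7, 1.1]
opening: 0.0003
```

jog_arm --deltas '[-0.006,0.029,0,0,0,0,-0.013,0.059,0,0,0,0,-0.019,0.088,0,0,0,0,-0.025,0.117,0,0,0,0,-0.032,0.147,0,0,0,0]'

```text
time: 4.15
tool_pos: [0.5047, -0.0997, 0.0298]
tool_rot: [3.141, 0.0, 1.783]
contact_force: [0.8, -3.6, 0.0]
opening: 0.0003
```

jog_arm --deltas '[-0.006,0.029,0,0,0,0,-0.013,0.059,0,0,0,0,-0.019,0.088,0,0,0,0,-0.025,0.117,0,0,0,0,-0.032,0.147,0,0,0,0]'

```text
time: 4.57
tool_pos: [0.5016, -0.085, 0.0298]
tool_rot: [3.141, 0.0, 1.783]
contact_force: [0.7, -3.0, 2.9]
opening: 0.0005
```

jog_arm --deltas '[-0.004,0.02,0,0,0,0,-0.008,0.039,0,0,0,0,-0.013,0.059,0,0,0,0,-0.017,0.078,0,0,0,0,-0.021,0.098,0,0,0,0]'

```text
time: 4.98
tool_pos: [0.4995, -0.0753, 0.0298]
tool_rot: [3.141, 0.0, 1.783]
contact_force: [0.4, -4.4, 3.1]
opening: 0.0004
```

jog_arm --deltas '[-0.002,0.01,0,0,0,0,-0.004,0.02,0,0,0,0,-0.006,0.03,0,0,0,0,-0.008,0.039,0,0,0,0,-0.01,0.049,0,0,0,0]'

```text
time: 5.4
tool_pos: [0.4985, -0.0705, 0.0298]
tool_rot: [3.141, 0.0, 1.783]
contact_force: [1.0, -4.3, 3.3]
opening: 0.0006
```

jog_arm --deltas '[-0.002,0.01,0,0,0,0,-0.004,0.02,0,0,0,0,-0.006,0.03,0,0,0,0]'

```text
time: 5.65
tool_pos: [0.498, -0.0677, 0.0298]
tool_rot: [3.141, 0.001, 1.783]
contact_force: [1.4, -10.6, 2.4]
opening: 0.0001
```

jog_arm --deltas '[-0.001,0.005,0,0,0,0,-0.002,0.01,0,0,0,0]'

```text
time: 5.82
tool_pos: [0.4981, -0.0676, 0.0298]
tool_rot: [3.141, 0.002, 1.784]
contact_force: [1.3, -12.2, 1.1]
opening: 0.0005
```

jog_arm --deltas '[-0.002,0.01,0,0,0,0,-0.002,0.01,0,0,0,0]'

```text
time: 5.98
tool_pos: [0.4985, -0.0675, 0.03]
tool_rot: [3.14, 0.004, 1.784]
contact_force: [2.4, -14.5, 0.0]
opening: 0.0002
```

Run:
```python
from h import *
import cv2
im=cv2.convertScaleAbs(robot.read_camera("side")[150:275,240:360,::-1],alpha=1.3)
print(robot.observe()["contact_force"])
cv2.imwrite("pics/s1.png",cv2.resize(im,None,fx=4.5,fy=4.5,interpolation=cv2.INTER_CUBIC))
```

```text
[  1.79750192 -13.4379154   -0.03793392]
```

View pics/s1.png

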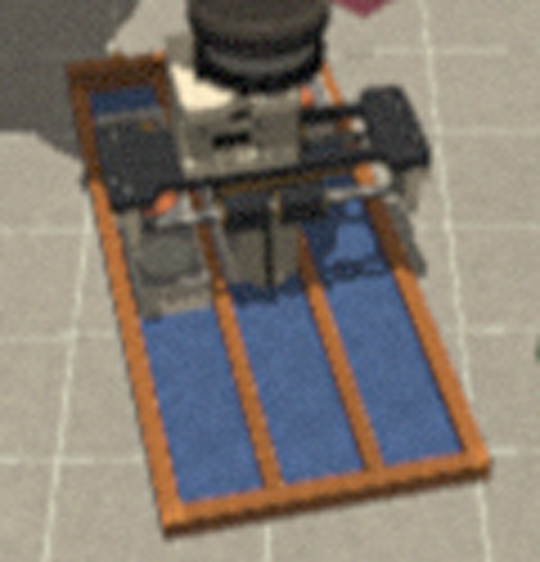

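jog_arm --deltas '[0.01,-0.05,0,0,0,0,0.042,-0.195,0,0,0,0,0.042,-0.195,0.2,0,0,0,0.042,-0.195,0.5,0,0,0,0.042,-0.195,0.6,0,0,0]'

```text
time: 6.45
tool_pos: [0.502, -0.0846, 0.0918]
tool_rot: [3.14, -0.0, 1.783]
contact_force: [1.2, 0.1, 0.5]
opening: 0.0004
```

jog_arm --deltas '[-0.2,-0.3,0.3,0,0,0,-0.4,-0.5,0.5,0,0,0,-0.53,-0.6,0.7,0,0,0,-0.53,-0.6,0.7,0,0,0,-0.53,-0.6,0.7,0,0,0]'

```text
time: 6.87
tool_pos: [0.4484, -0.1449, 0.1599]
tool_rot: [3.14, -0.0, 1.782]
contact_force: [-0.2, 0.4, -0.5]
opening: 0.0001
```

Run:
```python
from h import *
import cv2,json
s=robot.observe();p=robot.camera_params("wrist");im=robot.read_camera("wrist")[:,:,::-1]
json.dump({k:np.array(v).tolist() for k,v in p.items()},open("w2.json","w"))
print(s["time"],s["tool_pos"].round(4))
t=cv2.convertScaleAbs(robot.read_camera("top")[170:290,225:385,::-1],alpha=1.5)
a=cv2.resize(cv2.convertScaleAbs(im,alpha=1.3),(480,300))
cv2.imwrite("pics/c2.png",cv2.resize(t,None,fx=5,fy=5,interpolation=cv2.INTER_CUBIC)); cv2.imwrite("pics/w2.png",cv2.convertScaleAbs(im,alpha=1.2))
```

```text
6.8667 [ 0.4484 -0.1449  0.1599]
```

View pics/w2.png

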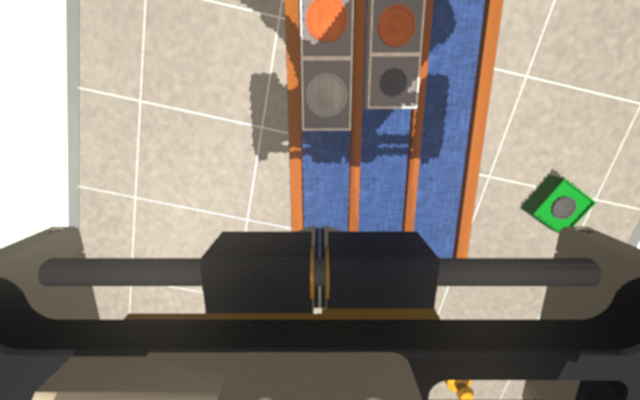

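View pics/c2.png

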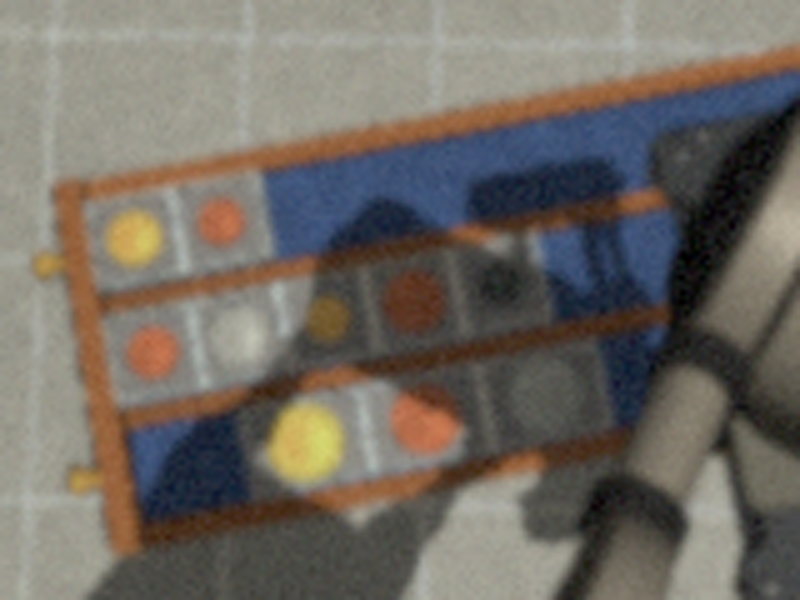

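The small row is home against the front wall, closed and in its lane. The kept boxes haven't moved. Next is the large row.

jog_arm --deltas '[0.06,0.013,-0.3,0,0,0,0.06,0.013,-0.6,0,0,0,0.06,0.013,-0.9,0,0,0,0.06,0.013,-1,0,0,0,0.06,0.013,-1,0,0,0]'

```text
time: 7.38
tool_pos: [0.4525, -0.1414, 0.0556]
tool_rot: [-3.135, -0.006, 1.785]
contact_force: [-1.2, -0.1, 0.4]
opening: 0.0005
```

jog_arm --deltas '[0,0,-0.15,0,0,0,0,0,-0.25,0,0,0,0,0,-0.29,0,0,0,0,0,-0.29,0,0,0]'

```text
time: 7.72
tool_pos: [0.4544, -0.1429, 0.03]
tool_rot: [-3.14, -0.001, 1.784]
contact_force: [-0.0, -0.7, -0.1]
opening: 0.0002
```

jog_arm --deltas '[-0.023,0.108,0,0,0,0,-0.047,0.215,0,0,0,0,-0.066,0.303,0,0,0,0,-0.076,0.352,0,0,0,0,-0.076,0.352,0,0,0,0]'

```text
time: 8.13
tool_pos: [0.4467, -0.107, 0.0311]
tool_rot: [3.142, -0.0, 1.785]
contact_force: [0.6, 0.3, -0.3]
opening: 0.0005
```

jog_arm --deltas '[-0.004,0.02,0,0,0,0,-0.008,0.039,0,0,0,0,-0.013,0.059,0,0,0,0,-0.017,0.078,0,0,0,0,-0.021,0.098,0,0,0,0]'

```text
time: 8.55
tool_pos: [0.4449, -0.0987, 0.0307]
tool_rot: [3.141, 0.0, 1.783]
contact_force: [0.2, -0.5, -0.3]
opening: 0.0008
```

jog_arm --deltas '[-0.005,0.025,0,0,0,0,-0.011,0.05,0,0,0,0,-0.017,0.076,0,0,0,0,-0.023,0.105,0,0,0,0,-0.03,0.134,0,0,0,0]'

```text
time: 8.97
tool_pos: [0.4419, -0.0851, 0.0307]
tool_rot: [3.141, 0.0, 1.783]
contact_force: [0.3, -0.7, -0.7]
opening: 0.0001
```

jog_arm --deltas '[-0.006,0.029,0,0,0,0,-0.013,0.059,0,0,0,0,-0.019,0.088,0,0,0,0,-0.025,0.117,0,0,0,0,-0.032,0.147,0,0,0,0]'

```text
time: 9.38
tool_pos: [0.4387, -0.0703, 0.0307]
tool_rot: [3.141, 0.0, 1.783]
contact_force: [0.4, -2.4, 0.5]
opening: 0.0005
```

jog_arm --deltas '[-0.006,0.029,0,0,0,0,-0.013,0.059,0,0,0,0,-0.019,0.088,0,0,0,0,-0.025,0.117,0,0,0,0,-0.032,0.147,0,0,0,0]'

```text
time: 9.8
tool_pos: [0.4355, -0.0556, 0.0307]
tool_rot: [3.142, 0.0, 1.783]
contact_force: [0.6, -1.6, -1.7]
opening: 0.0004
```

jog_arm --deltas '[-0.004,0.02,0,0,0,0,-0.008,0.039,0,0,0,0,-0.013,0.059,0,0,0,0,-0.015,0.069,0,0,0,0,-0.017,0.079,0,0,0,0]'

```text
time: 10.22
tool_pos: [0.4338, -0.0479, 0.0308]
tool_rot: [3.141, 0.0, 1.783]
contact_force: [0.9, -1.3, -0.6]
opening: 0.0004
```

jog_arm --deltas '[-0.002,0.01,0,0,0,0,-0.004,0.02,0,0,0,0,-0.006,0.03,0,0,0,0,-0.008,0.039,0,0,0,0,-0.01,0.049,0,0,0,0]'

```text
time: 10.63
tool_pos: [0.4328, -0.043, 0.0307]
tool_rot: [3.141, 0.0, 1.783]
contact_force: [-0.2, -1.4, -0.8]
opening: 0.0005
```

jog_arm --deltas '[-0.001,0.005,0,0,0,0,-0.003,0.013,0,0,0,0,-0.004,0.02,0,0,0,0]'

```text
time: 10.88
tool_pos: [0.4324, -0.041, 0.0307]
tool_rot: [3.141, 0.0, 1.783]
contact_force: [-0.3, -2.1, -0.8]
opening: 0.0006
```

jog_arm --deltas '[-0.001,0.007,0,0,0,0,-0.003,0.014,0,0,0,0,-0.004,0.02,0,0,0,0]'

```text
time: 11.13
tool_pos: [0.4335, -0.0406, 0.0312]
tool_rot: [3.139, 0.003, 1.784]
contact_force: [1.9, -14.4, -1.5]
opening: 0.0004
```

jog_arm --deltas '[-0.001,0.005,0,0,0,0,-0.002,0.01,0,0,0,0]'

```text
time: 11.3
tool_pos: [0.434, -0.0405, 0.0314]
tool_rot: [3.138, 0.005, 1.785]
contact_force: [3.3, -17.7, 0.2]
opening: 0.0004
```

Motion has stopped and the force is climbing, so the large row is home. I'll back off, rise and check.

jog_arm --deltas '[0.01,-0.05,0,0,0,0,0.042,-0.195,0,0,0,0,0.042,-0.25,0.2,0,0,0,0.042,-0.4,0.6,0,0,0,0.042,-0.6,1,0,0,0]'

```text
time: 11.72
tool_pos: [0.4346, -0.0955, 0.1274]
tool_rot: [-3.138, -0.003, 1.784]
contact_force: [1.6, -0.3, -0.1]
opening: 0.0004
```

jog_arm --deltas '[0,-0.35,0.3,0,0,0,0,-0.7,0.5,0,0,0,0,-1,0.6,0,0,0,0,-1,0.6,0,0,0]'

```text
time: 12.05
tool_pos: [0.4374, -0.2017, 0.1901]
tool_rot: [3.137, 0.006, 1.78]
contact_force: [-0.1, -0.9, 0.3]
opening: 0.0002
```

jog_arm --deltas '[-0.2,-0.35,0,0,0,0,-0.4,-0.7,0,0,0,0,-0.6,-1,0,0,0,0,-0.6,-1,0,0,0,0]'

```text
time: 12.38
tool_pos: [0.3733, -0.2997, 0.1865]
tool_rot: [-3.14, 0.0, 1.779]
contact_force: [0.1, -0.2, 0.2]
opening: 0.0003
```

Run:
```python
from h import *
import cv2
o=robot.read_camera("top")[:,:,::-1]
t=cv2.convertScaleAbs(o[170:290,225:385],alpha=1.5)
cv2.imwrite("pics/c3.png",cv2.resize(t,None,fx=5,fy=5,interpolation=cv2.INTER_CUBIC))
cv2.imwrite("pics/t3.png",o)
```

```text
(no output)
```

View pics/c3.png

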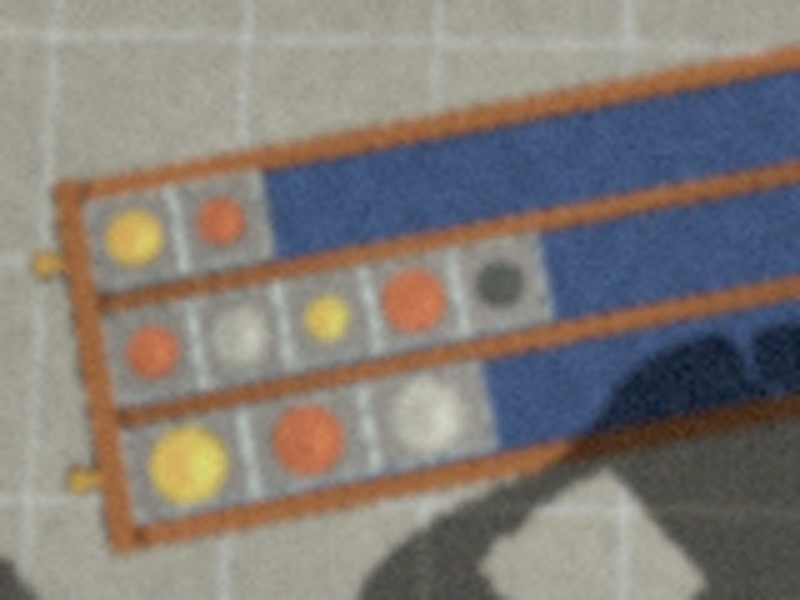

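View pics/t3.png

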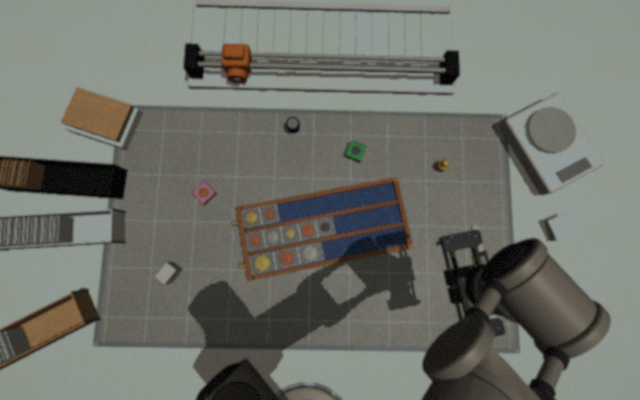

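Both rows are closed and flush with the front wall. The kept pair and the loose items are where they started, though the gripper, at about 0.19 m height, hides the caliper in this view.

Run:
```python
from h import *
q=[.49117,-.03334,.2136];f=lambda u,v:(225+(u-2)/5,170+(v-2)/5)
for n,p in dict(s5=(548,277),l3=(491,405),kept2=(268,212),front_s1=(108,360),front_l1=(123,477)).items(): print(n,(rot(q[2]).T@(ray("top",f(*p),.03)-q[:2])*1e3).round(1))
print(robot.hand_in())
```

```text
s5 [ -1.8 -24.7]
l3 [-58.6  15.6]
kept2 [ 57.3 107. ]
front_s1 [ -0.2 197.6]
front_l1 [-58.  199.7]
the job is handed in; nothing more can be done
None
```

I pushed both rows home with the closed fingertips and handed the job in at about 12.5 s of the 48 s. The five small boxes are in the middle lane and the three large ones in the near lane. I slowed to about 6–12 mm/s near the end of each push. I stopped when the arm stopped moving forward and the force rose to about 14 N for the small row and 18 N for the large row.

**Rows:** The last top picture shows both rows closed, flat and against the front wall, and the kept pair unmoved.

**Positions:** The rear faces measured 2–3 mm behind the ideal: -24.7 mm against -22 for the small row, and 15.6 mm against 18 for the large row. The kept pair, which I never touched, also measures 3 mm behind (107 mm against 110). I therefore put this down to camera offset rather than a gap. The front faces read 197.6 and 199.7 mm against 198.

**Other items:** The foam, loupe and weight look unmoved. The gripper hid the caliper in the last picture, so I did not check it, but the tool stayed at least 0.18 m up near it and I felt no contact.

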